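Set out press punches on the layout rail by tip-guard size

TASK

Set the four tablet-press punches out on the white rail in order of the size of their coloured tip guards: the one with the smallest guard on the mark next to the green end block, then each larger one on the next mark, up to the largest at the far end. Stand each one upright and centred on its own black mark, never letting a punch fall over.

Things in the scene. Friction and masses are not known exactly. Their poses are not given: they have to be found in the camera images.
- punch_white: loose steel press punch, 95 mm high, 0.2 kg, standing on its round foot, topped by a solid white cylindrical tip guard 14 mm across (smallest of the four), 60 to 95 mm above its underside: grip it there, from above. Foot 36 mm across, 10 mm high; barrel 25 mm across, 20 to 54 mm up. Origin: centre of the underside; z up; yaw means nothing.
- punch_yellow: loose steel press punch, 95 mm high, 0.2 kg, standing on its round foot, topped by a solid yellow cylindrical tip guard 20 mm across (second smallest of the four), 60 to 95 mm above its underside: grip it there, from above. Foot 36 mm across, 10 mm high; barrel 25 mm across, 20 to 54 mm up. Origin: centre of the underside; z up; yaw means nothing.
- punch_blue: loose steel press punch, 95 mm high, 0.2 kg, standing on its round foot, topped by a solid blue cylindrical tip guard 27 mm across (second largest of the four), 60 to 95 mm above its underside: grip it there, from above. Foot 36 mm across, 10 mm high; barrel 25 mm across, 20 to 54 mm up. Origin: centre of the underside; z up; yaw means nothing.
- punch_red: loose steel press punch, 95 mm high, 0.2 kg, standing on its round foot, topped by a solid red cylindrical tip guard 35 mm across (largest of the four), 60 to 95 mm above its underside: grip it there, from above. Foot 36 mm across, 10 mm high; barrel 25 mm across, 20 to 54 mm up. Origin: centre of the underside; z up; yaw means nothing.
- mark_a: black flat disc, 44 mm across, with a small white centre dot, first mark from the robot's left end of the rail. The fixed rail is a white bar 390 x 70 x 12 mm lying across in front of the robot, its marks 80 mm apart. Origin: centre of the disc on the rail's upper face, 12 mm above the table; x across the rail away from the robot, y along the rail towards the robot's left, z up.
- mark_b: black flat disc, 44 mm across, with a small white centre dot, second mark from the robot's left. The fixed rail is a white bar 390 x 70 x 12 mm lying across in front of the robot, its marks 80 mm apart. Origin: centre of the disc on the rail's upper face, 12 mm above the table; x across the rail away from the robot, y along the rail towards the robot's left, z up.
- mark_c: black flat disc, 44 mm across, with a small white centre dot, third mark from the robot's left. The fixed rail is a white bar 390 x 70 x 12 mm lying across in front of the robot, its marks 80 mm apart. Origin: centre of the disc on the rail's upper face, 12 mm above the table; x across the rail away from the robot, y along the rail towards the robot's left, z up.
- mark_d: black flat disc, 44 mm across, with a small white centre dot, fourth mark from the robot's left, i.e. the one at the right end. The fixed rail is a white bar 390 x 70 x 12 mm lying across in front of the robot, its marks 80 mm apart. Origin: centre of the disc on the rail's upper face, 12 mm above the table; x across the rail away from the robot, y along the rail towards the robot's left, z up.
- green_block: fixed bright green end block on the rail, 50 mm across the rail, 18 mm along it and 30 mm high; it shows which end the row begins at. It stands 58 mm outside mark a or 58 mm outside mark d (it varies); a like grey block stands at the other end. Origin: centre of its underside, on the rail's upper face; y along the rail.

How it is judged (in metres and radians):
At the end, for the whole second after the job is handed in: Counting from the green block, the white, yellow, blue and red guarded punches stand on the first, second, third and fourth mark, each centred within 12 mm, its foot flat on the rail (height within 4 mm), upright within 0.1 rad, released and at rest (((horizontal distance between green_block and mark_a below 0.1 m and horizontal distance between punch_white and mark_a below 0.012 m and z of punch_white in the frame of mark_a between -0.004 and 0.004 m and horizontal distance between punch_yellow and mark_b below 0.012 m and z of punch_yellow in the frame of mark_b between -0.004 and 0.004 m and horizontal distance between punch_blue and mark_c below 0.012 m and z of punch_blue in the frame of mark_c between -0.004 and 0.004 m and horizontal distance between punch_red and mark_d below 0.012 m and z of punch_red in the frame of mark_d between -0.004 and 0.004 m) or (horizontal distance between green_block and mark_d below 0.1 m and horizontal distance between punch_white and mark_d below 0.012 m and z of punch_white in the frame of mark_d between -0.004 and 0.004 m and horizontal distance between punch_yellow and mark_c below 0.012 m and z of punch_yellow in the frame of mark_c between -0.004 and 0.004 m and horizontal distance between punch_blue and mark_b below 0.012 m and z of punch_blue in the frame of mark_b between -0.004 and 0.004 m and horizontal distance between punch_red and mark_a below 0.012 m and z of punch_red in the frame of mark_a between -0.004 and 0.004 m)) and angle between each of punch_white, punch_yellow, punch_blue, punch_red's own z axis and vertical below 0.1 rad and linear speed of each of punch_white, punch_yellow, punch_blue, punch_red below 0.02 m/s and angular speed of each of punch_white, punch_yellow, punch_blue, punch_red below 0.2 rad/s); the robot touches nothing.
It fails at once if a punch falls over (leans more than 0.7 rad) (angle between any of punch_white, punch_yellow, punch_blue, punch_red's own z axis and vertical above 0.7 rad).
It also fails if it takes over 99 s, if anything falls off the work surface, if the arm or the gripper's body presses on something with over 40 N, if the wrist force passes 120 N, or if a joint passes its speed limit or range.

ROBOT

A 6-joint arm with a two-finger parallel gripper is mounted at the origin on the work surface. World frame = base frame: x ahead of the robot, y to its left, z up, the work surface at z = 0. Lengths are in m, angles in degrees, forces in N, time in s.
With the tool pointing down it reaches from about 0.25 to 0.725 m from the base axis. Payload 9.7 kg.
Tool frame: the origin (TCP) lies where the fingers leave the gripper's body, on its centre line; the fingertips stand 73 mm ahead of it and the grasp point (between the pads) lies 54 mm ahead of it; z points along the fingers, y is the line along which they close (so a half turn about z gives the same grasp; the last joint's range is limited). The gripper opens to 85 mm and grips with 20 to 120 N. Pads are 22 mm wide; open, the fingers measure 114 mm over their backs; the gripper's body (76 mm by 85 mm) begins 54 mm behind the grasp point. The pads swing forward as they close: fully open they stand 13 mm farther back than shut.
Start: joints at [73.797, 4.979, 10.078, 95.1, 0, 90], TCP at [0.153, 0.528, 0.304] pointing down, gripper open.
Joint ranges: [-179.16, 179.16], [-48.56, 103.87], [-65.8, 70.77], [-126.05, 130.52], [-82.76, 87.17], [-180, 180]. Speed limits (degrees/s): [127.2, 127.2, 147.25, 180, 180, 180].

INTERFACE

Orientations are given as [roll, pitch, yaw] about the fixed x, y, z axes, in that order (R = Rz(yaw) Ry(pitch) Rx(roll)).
In Python, from workcell import sensors, imaging, bot gives the robot as it stands.
- The arm moves only by the tool apply_moves, never from a script. Its argument "rows" is a list of rows, each a list of 3 entries, a list of its own where there are three numbers: the shift along the tool's x, y, z in units of 10 cm (1.0 is 10 cm), then the turn, a rotation vector about the tool's x, y, z in units of 30 degrees (1.0 is 30 degrees), then the opening, from 0 (shut) to 1 (fully open). A call has 1 to 20 rows; each row is the pose to reach, as a shift and turn from the pose commanded when the call began, along the tool's axes at that moment; what a row does not reach only later rows make up. A row lasts 1/10 s, in which the tool goes at most 50 mm and 8.59 degrees, less where a joint would pass 70% of its speed; a pose out of reach is approached as far as the arm can. A call with a number of a shift or a turn outside -1 to 1 is refused whole. A call with a gripper value outside its range is refused whole. The fingers move at their own pace and stop on an object; "force" is the grip in N (left out, the last holds). Time passes only in rows, so rows that repeat a pose let the fingers close. It gives the time, the measured TCP pose, the force, the opening and the grip force at its end, in the units of the state.
- sensors.get_obs(): the state, without advancing time (a new reading comes with each control period).
- imaging.camera(name): name is "side" or "top"; returns (picture, depth): 400x640x3 uint8, red, green, blue; 400x640 float32, m along the optical axis (not along the pixel's ray), 0 where there is no reading.
- imaging.get_calibration(name): a dict with "intrinsics" (3x3 intrinsics, pixels), "world_from_camera" (4x4, takes a point from camera to world coordinates). Camera axes: x right, y down, z forward; pixel columns grow to the right and rows downward; lengths in m; the calibration is good to about 2 mm. A picture is of the moment at which its call begins. get_calibration takes no time and is no camera call.
- bot.job_done(): hands the job in; it is judged then, once.
The state is a dict: "time": time; "q": joint angles; "qd": joint speeds; "joint_efforts": joint torques, N m; "ee_pos": TCP position; "tcp_rot": TCP orientation; "wrist_force": force on the tool from outside, world axes, zero at the start; "torque": the same for the moment, N m; "opening": finger opening in m; "grasp_force": force on a finger pad.
Only numpy, scipy, OpenCV 4.12 (cv2) and the standard library are available. Lean on these libraries where they do the work, as an engineer would, in place of code of your own. Each camera call takes 0.05 s, during which the arm holds its last target. There are 200 camera calls.

## Working session

There is one attempt and no reset: what is moved stays moved. The work goes in short steps, Python scripts to look and compute and a tool call to move; the robot and the scene stay as the last step left them, time stands still between calls to the robot, and variables do not carry over. Pictures are saved under pics/ and viewed, at most 14 in all, crops included, and the job is handed in when it is done.

Besides the shell and the picture viewer there is one more tool, called after "Call:" as name(argument=value, ...), one argument or row to a line, values as JSON. apply_moves: Moves the arm, as the interface text tells. Its arguments: {"type":"object","properties":{"rows":{"type":"array"},"force":{"type":"number"}},"required":["rows"]}

```bash
mkdir -p pics
python3 - <<'E'
from workcell import sensors, imaging, bot
import cv2,numpy as np
for n in("top","side"):
    p,d=imaging.camera(n); cv2.imwrite(f"pics/{n}0.png",p[:,:,::-1]); np.save(f"pics/{n}0d.npy",d)
    c=imaging.get_calibration(n); print(n,c["intrinsics"],c["world_from_camera"])
print(sensors.get_obs())
E
```

```text
top [[507.00489331   0.         326.66750282]
 [  0.         507.00489331 204.17705641]
 [  0.           0.           1.        ]] [[-1.63703317e-03 -9.94951825e-01  1.00340356e-01  4.28279326e-01]
 [-9.99983303e-01  1.07266438e-03 -5.67823835e-03  2.26497477e-02]
 [ 5.54194208e-03 -1.00347976e-01 -9.94936968e-01  1.19766813e+00]
 [ 0.00000000e+00  0.00000000e+00  0.00000000e+00  1.00000000e+00]]
side [[420.68121163   0.         317.65952643]
 [  0.         420.68121163 192.29367119]
 [  0.           0.           1.        ]] [[-0.93719718 -0.25216543  0.24098556  0.35027569]
 [-0.34862713  0.69896214 -0.62442858  0.51772133]
 [-0.01098048 -0.66922681 -0.74297706  0.64725104]
 [ 0.          0.          0.          1.        ]]
{'time': 0.1, 'q': array([ 7.37965002e+01,  5.00966998e+00,  1.00388745e+01,  9.50979865e+01,
       -2.23958461e-04,  9.00004625e+01]), 'qd': array([-0.0212047 , -0.09005467,  0.13500249,  0.03577382, -0.1139443 ,
        0.05838679]), 'joint_efforts': array([-8.14825926e-04, -5.21561408e+01,  4.65655804e+01,  1.60869013e-02,
       -1.27670683e-05,  4.76156373e-06]), 'ee_pos': array([0.15344875, 0.5280507 , 0.30323631]), 'tcp_rot': array([-1.79931218e+02,  2.24513459e-04,  1.63796038e+02]), 'wrist_force': array([-0.69301624, -0.01024516, -0.07167738]), 'torque': array([0.02218251, 0.02387472, 0.04676869]), 'grasp_force': 0.0, 'opening': 0.08536812430316781}
```

View pics/top0.png

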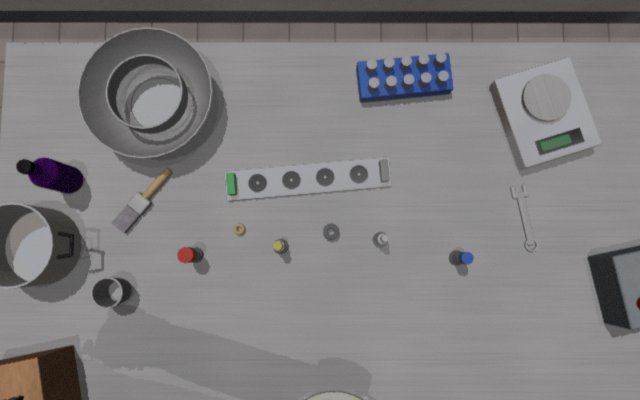

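View pics/side0.png

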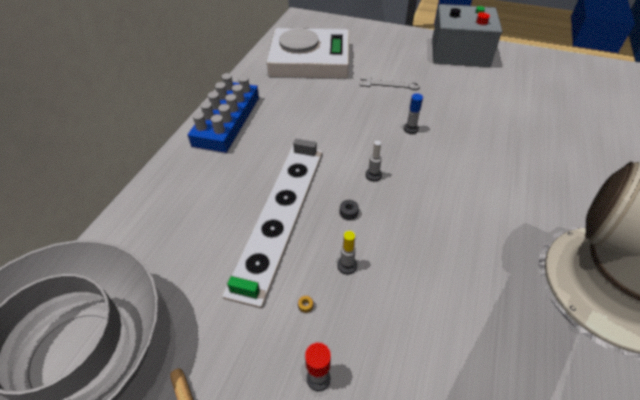

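```bash
cat > h.py <<'E'
from workcell import sensors, imaging, bot
import cv2,numpy as np
def world(n):
    p,d=imaging.camera(n); c=imaging.get_calibration(n); K=c["intrinsics"];T=c["world_from_camera"]
    v,u=np.mgrid[:400,:640]
    P=np.stack([(u-K[0,2])/K[0,0]*d,(v-K[1,2])/K[1,1]*d,d],-1)@T[:3,:3].T+T[:3,3]
    P[d==0]=np.nan
    return p,d,P
def ray(n,u,v,z):
    c=imaging.get_calibration(n);T=c["world_from_camera"]
    r=T[:3,:3]@np.linalg.inv(c["intrinsics"])@[u,v,1]; return T[:3,3]+r*(z-T[2,3])/r[2]
def blobs(n,mask,P,amin=10,z=None):
    k,l,s,c=cv2.connectedComponentsWithStats(mask.astype(np.uint8))
    for i in range(1,k):
        if s[i,4]>=amin: 
            q=np.nanmedian(P[l==i],0); print(n,c[i].round(1),s[i,4],"med",q.round(4),"ray",ray(n,*c[i],z if z else q[2]).round(4))
E
python3 - <<'E'
from h import *
p,d,P=world("top")
R=np.zeros((400,640),bool);R[140:285,160:490]=1
print("tips");blobs("top",R&(P[...,2]>.086)&(P[...,2]<.11),P,8,.095)
print("marks");m=R.copy();m[:150]=0;m[200:]=0;m[:,:240]=0;m[:,376:]=0
blobs("top",m&(p.max(2)<85),P,40,.012)
h=cv2.cvtColor(p,cv2.COLOR_RGB2HSV)
print("green");blobs("top",R&(h[...,0]>45)&(h[...,0]<75)&(h[...,1]>120),P,20,.042)
cv2.imwrite("pics/c1.png",cv2.resize(p[140:285,160:490,::-1],None,fx=2.4,fy=2.4,interpolation=cv2.INTER_CUBIC))
ps,ds,Ps=world("side")
print("side tips");blobs("side",(Ps[...,2]>.062)&(Ps[...,2]<.11)&(Ps[...,0]>.2)&(Ps[...,0]<.5)&(abs(Ps[...,1])<.45),Ps,20)
E
```

```text
tips
top [173.6 148.3] 72 med [0.6613 0.3527 0.0992] ray [0.6637 0.3539 0.095 ]
top [384.1 238.3] 33 med [ 0.4654 -0.1083  0.0953] ray [ 0.4648 -0.1083  0.095 ]
top [276.9 245.8] 66 med [0.4485 0.1241 0.095 ] ray [0.4488 0.1243 0.095 ]
top [185.  254.7] 214 med [0.4295 0.3225 0.095 ] ray [0.43   0.3227 0.095 ]
top [466.5 257.8] 131 med [ 0.422  -0.2865  0.0945] ray [ 0.4223 -0.2862  0.095 ]
marks
top [357.7 170.1] 92 med [ 0.6289 -0.0561  0.0129] ray [ 0.6289 -0.0577  0.012 ]
top [324.5 174.7] 133 med [0.6189 0.0221 0.0121] ray [0.6179 0.0209 0.012 ]
top [290.9 179. ] 179 med [0.6079 0.1001 0.0128] ray [0.6077 0.1002 0.012 ]
top [257.2 182.4] 199 med [0.6003 0.1796 0.0124] ray [0.5996 0.1797 0.012 ]
green
side tips
side [415.6 102.4] 211 med [ 0.422  -0.2799  0.0861] ray [ 0.4217 -0.2786  0.0861]
side [376.4 148.5] 109 med [ 0.4643 -0.1054  0.0835] ray [ 0.4642 -0.1054  0.0835]
side [348.5 240.8] 225 med [0.4481 0.1293 0.0891] ray [0.4476 0.1306 0.0891]
side [317.4 359.3] 752 med [0.4283 0.3269 0.0942] ray [0.4278 0.3276 0.0942]
```

View pics/c1.png

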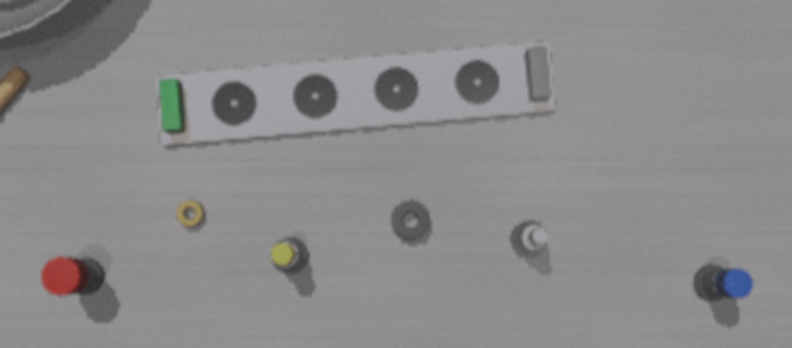

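Run:
```python
from h import *
px=[(257.2,182.6),(291.2,179.5),(324.7,176.6),(358.5,173.9)]
M=np.array([ray("top",*q,.012)[:2] for q in px]);print(M.round(4))
print(np.linalg.norm(np.diff(M,axis=0),axis=1))
c=M.mean(0);u=M[0]-M[3];u/=np.linalg.norm(u);print("yaw y-axis",np.degrees(np.arctan2(u[1],u[0])))
for k in(1.5,.5,-.5,-1.5):print((c+u*.08*k).round(4))
```

```text
[[ 0.5992  0.1797]
 [ 0.6065  0.0995]
 [ 0.6134  0.0204]
 [ 0.6198 -0.0595]]
[0.08046301 0.07940328 0.08021826]
yaw y-axis 94.915844432454
[0.5994 0.1796]
[0.6063 0.0999]
[0.6131 0.0202]
[ 0.62   -0.0595]
```

Call:
apply_moves(
  rows=[
    [[-0.5,-0.2,0],[0,0,0.25],1],
    [[-0.9,-0.4,0],[0,0,0.5],1],
    [[-1,-0.4,0],[0,0,0.75],1],
    [[-1,-0.4,0],[0,0,1],1],
    [[-1,-0.4,0],[0,0,1],1],
  ],
)

```text
time: 0.7
ee_pos: [0.2388, 0.4615, 0.3038]
tcp_rot: [-180.0, -0.0, 133.6]
wrist_force: [0.1, -1.0, -0.2]
opening: 0.0853
grasp_force: 0.0
```

Call:
apply_moves(
  rows=[
    [[0,0,0],[0,0,0.25],1],
    [[0,0,0],[0,0,0.5],1],
    [[0,0,0],[0,0,0.75],1],
    [[0,0,0],[0,0,1],1],
    [[0,0,0],[0,0,1],1],
  ],
)

```text
time: 1.2
ee_pos: [0.238, 0.462, 0.3037]
tcp_rot: [-180.0, 0.0, 103.9]
wrist_force: [0.6, 0.3, -0.2]
opening: 0.0854
grasp_force: 0.0
```

Call:
apply_moves(
  rows=[
    [[0,0,0],[0,0,0.227],1],
    [[0,0,0],[0,0,0.227],1],
    [[0,0,0],[0,0,0.227],1],
  ],
)

```text
time: 1.5
ee_pos: [0.2382, 0.4619, 0.3038]
tcp_rot: [-180.0, 0.0, 97.4]
wrist_force: [-0.8, 0.1, -0.4]
opening: 0.0852
grasp_force: 0.0
```

Call:
apply_moves(
  rows=[
    [[0,0,0],[0,0,0.07],1],
    [[0,0,0],[0,0,0.07],1],
  ],
)

```text
time: 1.7
ee_pos: [0.2383, 0.4619, 0.3039]
tcp_rot: [180.0, 0.0, 95.1]
wrist_force: [-0.2, 0.0, 0.6]
opening: 0.0853
grasp_force: 0.0
```

Call:
apply_moves(
  rows=[
    [[-0.3,0.3,0.1],[0,0,0],1],
    [[-0.6,0.7,0.2],[0,0,0],1],
    [[-0.8,0.9,0.3],[0,0,0],1],
    [[-0.8,0.9,0.3],[0,0,0],1],
  ],
)

```text
time: 2.1
ee_pos: [0.3368, 0.3876, 0.2725]
tcp_rot: [-179.9, 0.1, 94.9]
wrist_force: [-0.1, -0.2, -0.1]
opening: 0.0853
grasp_force: 0.0
```

Call:
apply_moves(
  rows=[
    [[-0.3,0.3,0],[0,0,0],1],
    [[-0.6,0.7,0],[0,0,0],1],
    [[-0.75,0.89,0],[0,0,0],1],
    [[-0.75,0.89,0],[0,0,0],1],
    [[-0.75,0.89,0],[0,0,0],1],
    [[-0.75,0.89,0],[0,0,0],1],
  ],
)

```text
time: 2.7
ee_pos: [0.4292, 0.3233, 0.274]
tcp_rot: [-180.0, -0.0, 95.0]
wrist_force: [0.0, -0.8, 0.4]
opening: 0.0853
grasp_force: 0.0
```

Call:
apply_moves(
  rows=[
    [[0,0,0.4],[0,0,0],1],
    [[0,0,0.8],[0,0,0],1],
    [[0,0,1],[0,0,0],1],
  ],
)

```text
time: 3.0
ee_pos: [0.428, 0.3229, 0.1707]
tcp_rot: [-179.8, 0.1, 95.1]
wrist_force: [-0.5, -0.1, 1.0]
opening: 0.0854
grasp_force: 0.0
```

Call:
apply_moves(
  rows=[
    [[0,0,0.2],[0,0,0],1],
    [[0,0,0.4],[0,0,0],1],
    [[0,0,0.4],[0,0,0],1],
    [[0,0,0.4],[0,0,0],0.5],
    [[0,0,0.4],[0,0,0],0.5],
    [[0,0,0.4],[0,0,0],0.5],
    [[0,0,0.4],[0,0,0],0.2],
    [[0,0,0.4],[0,0,0],0.2],
    [[0,0,0.4],[0,0,0],0.2],
    [[0,0,0.4],[0,0,0],0.2],
    [[0,0,0.4],[0,0,0],0.2],
  ],
  force=60,
)

```text
time: 4.1
ee_pos: [0.4301, 0.323, 0.1351]
tcp_rot: [179.9, -0.1, 94.9]
wrist_force: [-2.4, -0.6, 5.6]
opening: 0.0334
grasp_force: 59.2
```

Call:
apply_moves(
  rows=[
    [[0,0,-0.1],[0,0,0],0.2],
    [[0,0,-0.35],[0,0,0],0.2],
    [[0,0,-0.7],[0,0,0],0.2],
    [[0,0,-1],[0,0,0],0.2],
  ],
)

```text
time: 4.5
ee_pos: [0.4298, 0.3225, 0.2359]
tcp_rot: [180.0, -0.0, 94.9]
wrist_force: [0.4, 0.9, -1.8]
opening: 0.0334
grasp_force: 60.0
```

Call:
apply_moves(
  rows=[
    [[-0.1,0.04,-0.2],[0,0,0],0.2],
    [[-0.3,0.12,-0.3],[0,0,0],0.2],
    [[-0.65,0.26,-0.3],[0,0,0],0.2],
    [[-1,0.39,-0.3],[0,0,0],0.2],
  ],
)

```text
time: 4.9
ee_pos: [0.4777, 0.2256, 0.265]
tcp_rot: [179.9, -0.0, 95.0]
wrist_force: [1.2, 0.5, -1.6]
opening: 0.0334
grasp_force: 60.0
```

Call:
apply_moves(
  rows=[
    [[-0.35,0.13,0],[0,0,0],0.2],
    [[-0.7,0.26,0],[0,0,0],0.2],
    [[-1,0.39,0],[0,0,0],0.2],
  ],
)

```text
time: 5.2
ee_pos: [0.5251, 0.1282, 0.2646]
tcp_rot: [180.0, 0.0, 94.9]
wrist_force: [1.0, -0.0, -1.9]
opening: 0.0337
grasp_force: 60.0
```

Call:
apply_moves(
  rows=[
    [[-0.35,0.13,0],[0,0,0],0.2],
    [[-0.7,0.26,0],[0,0,0],0.2],
    [[-1,0.39,0],[0,0,0],0.2],
  ],
)

```text
time: 5.5
ee_pos: [0.5724, 0.0318, 0.2645]
tcp_rot: [180.0, 0.0, 94.8]
wrist_force: [-0.4, 1.0, -1.7]
opening: 0.0333
grasp_force: 60.0
```

Call:
apply_moves(
  rows=[
    [[-0.35,0.13,0],[0,0,0],0.2],
    [[-0.65,0.26,0],[0,0,0],0.2],
    [[-0.87,0.35,0],[0,0,0],0.2],
    [[-0.97,0.4,0],[0,0,0],0.2],
    [[-0.97,0.4,0],[0,0,0],0.2],
    [[-0.97,0.4,0],[0,0,0],0.2],
    [[-0.97,0.4,0],[0,0,0],0.2],
    [[-0.97,0.4,0],[0,0,0],0.2],
  ],
)

```text
time: 6.3
ee_pos: [0.6199, -0.0585, 0.2642]
tcp_rot: [180.0, -0.0, 95.0]
wrist_force: [0.5, -0.3, -1.1]
opening: 0.0334
grasp_force: 60.0
```

Call:
apply_moves(
  rows=[
    [[0,0,0.2],[0,0,0],0.2],
    [[0,0,0.5],[0,0,0],0.2],
    [[0,0,0.8],[0,0,0],0.2],
    [[0,0,1],[0,0,0],0.2],
    [[0,0,1],[0,0,0],0.2],
  ],
)

```text
time: 6.8
ee_pos: [0.6186, -0.0587, 0.1608]
tcp_rot: [-179.7, -0.1, 94.9]
wrist_force: [-0.1, 0.8, -1.6]
opening: 0.0337
grasp_force: 60.1
```

Call:
apply_moves(
  rows=[
    [[0,0,0.06],[0,0,0],0.2],
    [[0,0,0.11],[0,0,0],0.2],
    [[0,0,0.14],[0,0,0],0.2],
    [[0,0,0.16],[0,0,0],0.2],
    [[0,0,0.16],[0,0,0],0.2],
    [[0,0,0.16],[0,0,0],0.2],
  ],
)

```text
time: 7.4
ee_pos: [0.6202, -0.0596, 0.1482]
tcp_rot: [180.0, 0.0, 94.9]
wrist_force: [0.2, -0.3, -1.9]
opening: 0.0338
grasp_force: 60.1
```

Run:
```python
from h import *
p,d,P=world("side")
cv2.imwrite("pics/s1.png",cv2.resize(p[90:290,200:440,::-1],None,fx=3,fy=3,interpolation=cv2.INTER_CUBIC))
```

```text
(no output)
```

View pics/s1.png

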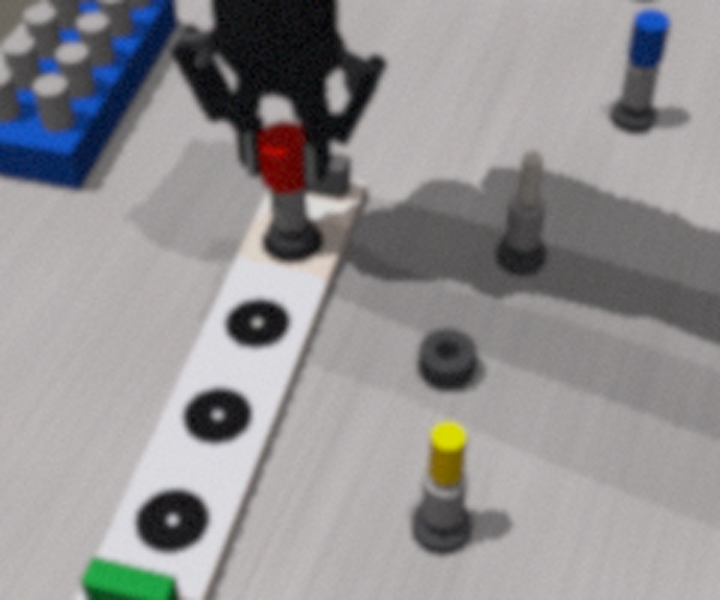

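Call:
apply_moves(
  rows=[
    [[0,0,0.005],[0,0,0],0.2],
    [[0,0,0.01],[0,0,0],0.2],
    [[0,0,0.015],[0,0,0],0.2],
    [[0,0,0.015],[0,0,0],0.2],
    [[0,0,0.015],[0,0,0],0.2],
  ],
)

```text
time: 7.95
ee_pos: [0.6202, -0.0596, 0.1472]
tcp_rot: [180.0, 0.0, 94.9]
wrist_force: [-1.8, 0.0, 5.7]
opening: 0.0337
grasp_force: 60.7
```

Call:
apply_moves(
  rows=[
    [[0,0,0],[0,0,0],0.5],
    [[0,0,0],[0,0,0],0.6],
    [[0,0,0],[0,0,0],0.8],
    [[0,0,0],[0,0,0],1],
    [[0,0,0],[0,0,0],1],
    [[0,0,0],[0,0,0],1],
    [[0,0,-0.2],[0,0,0],1],
    [[0,0,-0.6],[0,0,0],1],
    [[0,0,-1],[0,0,0],1],
  ],
)

```text
time: 8.85
ee_pos: [0.6196, -0.0595, 0.2469]
tcp_rot: [-179.9, -0.0, 94.9]
wrist_force: [1.5, -0.4, -0.4]
opening: 0.0853
grasp_force: 0.0
```

Call:
apply_moves(
  rows=[
    [[-0.2,-0.2,0],[0,0,0],1],
    [[-0.5,-0.5,0],[0,0,0],1],
    [[-0.8,-0.8,0],[0,0,0],1],
    [[-1,-1,0],[0,0,0],1],
  ],
)

```text
time: 9.25
ee_pos: [0.5275, -0.1691, 0.2466]
tcp_rot: [180.0, 0.0, 94.9]
wrist_force: [1.3, 0.0, -0.6]
opening: 0.0851
grasp_force: 0.0
```

Call:
apply_moves(
  rows=[
    [[-0.3,-0.3,0],[0,0,0],1],
    [[-0.6,-0.6,0],[0,0,0],1],
    [[-1,-1,0],[0,0,0],1],
  ],
)

```text
time: 9.55
ee_pos: [0.4412, -0.2715, 0.2465]
tcp_rot: [180.0, 0.0, 95.0]
wrist_force: [0.0, -1.1, 0.4]
opening: 0.0856
grasp_force: 0.0
```

Call:
apply_moves(
  rows=[
    [[-0.09,-0.16,0],[0,0,0],1],
    [[-0.09,-0.16,0],[0,0,0],1],
    [[-0.09,-0.16,0],[0,0,0],1],
    [[-0.09,-0.16,0],[0,0,0],1],
  ],
)

```text
time: 9.95
ee_pos: [0.4276, -0.2806, 0.2464]
tcp_rot: [180.0, -0.0, 94.9]
wrist_force: [0.2, -0.8, 0.3]
opening: 0.0855
grasp_force: 0.0
```

Run:
```python
from h import *
p,d,P=world("top")
R=np.zeros((400,640),bool);R[140:285,230:400]=1
blobs("top",R&(P[...,2]>.086)&(P[...,2]<.12),P,8,.107)
cv2.imwrite("pics/t2.png",cv2.resize(p[140:285,160:490,::-1],None,fx=2.4,fy=2.4,interpolation=cv2.INTER_CUBIC))
```

```text
top [360.8 167.6] 218 med [ 0.6184 -0.0584  0.1067] ray [ 0.6183 -0.0582  0.107 ]
top [384.1 238.3] 33 med [ 0.4654 -0.1079  0.0942] ray [ 0.4644 -0.1069  0.107 ]
top [277.  245.9] 67 med [0.4485 0.1242 0.0947] ray [0.4486 0.123  0.107 ]
```

View pics/t2.png

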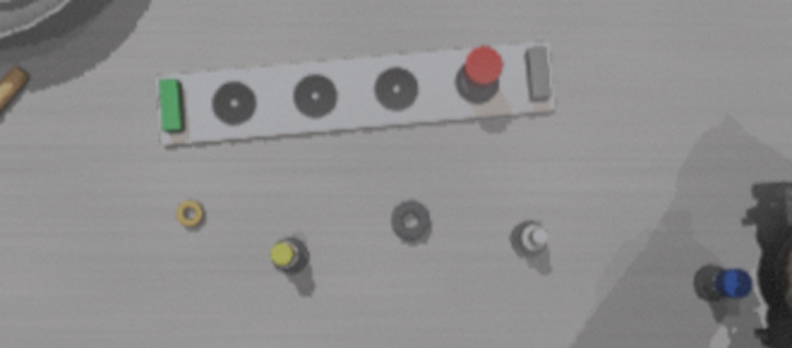

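Call:
apply_moves(
  rows=[
    [[-0.05,-0.06,0.3],[0,0,0],1],
    [[-0.05,-0.06,0.7],[0,0,0],1],
    [[-0.05,-0.06,1],[0,0,0],1],
  ],
)

```text
time: 10.3
ee_pos: [0.4218, -0.2857, 0.1443]
tcp_rot: [-180.0, -0.0, 95.0]
wrist_force: [1.0, -0.1, -0.6]
opening: 0.0854
grasp_force: 0.0
```

Call:
apply_moves(
  rows=[
    [[0,0,0.12],[0,0,0],1],
    [[0,0,0.12],[0,0,0],1],
    [[0,0,0.12],[0,0,0],0.5],
    [[0,0,0.12],[0,0,0],0.5],
    [[0,0,0.12],[0,0,0],0.5],
    [[0,0,0.12],[0,0,0],0.15],
    [[0,0,0.12],[0,0,0],0.15],
    [[0,0,0.12],[0,0,0],0.15],
    [[0,0,0.12],[0,0,0],0.15],
    [[0,0,0.12],[0,0,0],0.15],
    [[0,0,0.12],[0,0,0],0.15],
  ],
)

```text
time: 11.4
ee_pos: [0.4216, -0.2869, 0.1354]
tcp_rot: [179.9, 0.1, 94.9]
wrist_force: [-1.7, 0.2, 5.8]
opening: 0.0257
grasp_force: 58.7
```

Call:
apply_moves(
  rows=[
    [[0,0,-0.1],[0,0,0],0.15],
    [[0,0,-0.35],[0,0,0],0.15],
    [[0,0,-0.7],[0,0,0],0.15],
    [[0,0,-1],[0,0,0],0.15],
  ],
)

```text
time: 11.8
ee_pos: [0.4212, -0.2865, 0.2361]
tcp_rot: [-180.0, -0.0, 94.9]
wrist_force: [0.7, -0.5, -3.2]
opening: 0.0257
grasp_force: 59.2
```

Call:
apply_moves(
  rows=[
    [[0.12,0.08,-0.2],[0,0,0],0.15],
    [[0.36,0.26,-0.3],[0,0,0],0.15],
    [[0.66,0.48,-0.3],[0,0,0],0.15],
    [[0.96,0.72,-0.3],[0,0,0],0.15],
  ],
)

```text
time: 12.2
ee_pos: [0.4853, -0.184, 0.2653]
tcp_rot: [180.0, 0.0, 94.8]
wrist_force: [1.1, -0.0, -1.6]
opening: 0.0255
grasp_force: 59.2
```

Call:
apply_moves(
  rows=[
    [[0.32,0.24,0],[0,0,0],0.15],
    [[0.64,0.48,0],[0,0,0],0.15],
    [[0.96,0.72,0],[0,0,0],0.15],
  ],
)

```text
time: 12.5
ee_pos: [0.549, -0.0816, 0.2647]
tcp_rot: [-180.0, -0.0, 94.9]
wrist_force: [0.2, -0.4, -2.5]
opening: 0.0255
grasp_force: 59.2
```

Call:
apply_moves(
  rows=[
    [[0.32,0.24,0],[0,0,0],0.15],
    [[0.62,0.46,0],[0,0,0],0.15],
    [[0.86,0.64,0],[0,0,0],0.15],
    [[0.97,0.73,0],[0,0,0],0.15],
    [[0.97,0.73,0],[0,0,0],0.15],
    [[0.97,0.73,0],[0,0,0],0.15],
    [[0.97,0.73,0],[0,0,0],0.15],
    [[0.97,0.73,0],[0,0,0],0.15],
  ],
)

```text
time: 13.3
ee_pos: [0.6126, 0.0187, 0.2648]
tcp_rot: [180.0, 0.0, 94.8]
wrist_force: [0.9, 1.0, -2.2]
opening: 0.0254
grasp_force: 59.4
```

Call:
apply_moves(
  rows=[
    [[0.015,0,0.2],[0,0,0],0.15],
    [[0.015,0,0.5],[0,0,0],0.15],
    [[0.015,0,0.8],[0,0,0],0.15],
    [[0.015,0,1],[0,0,0],0.15],
    [[0.015,0,1],[0,0,0],0.15],
  ],
)

```text
time: 13.8
ee_pos: [0.6113, 0.0205, 0.1614]
tcp_rot: [-179.7, -0.0, 94.8]
wrist_force: [-1.0, -0.6, -2.8]
opening: 0.0256
grasp_force: 59.5
```

Call:
apply_moves(
  rows=[
    [[0,0,0.06],[0,0,0],0.15],
    [[0,0,0.11],[0,0,0],0.15],
    [[0,0,0.15],[0,0,0],0.15],
    [[0,0,0.16],[0,0,0],0.15],
    [[0,0,0.17],[0,0,0],0.15],
    [[0,0,0.175],[0,0,0],0.15],
    [[0,0,0.175],[0,0,0],0.15],
    [[0,0,0.175],[0,0,0],0.15],
  ],
)

```text
time: 14.6
ee_pos: [0.613, 0.0213, 0.1475]
tcp_rot: [180.0, 0.0, 94.9]
wrist_force: [-2.0, 0.2, 3.0]
opening: 0.0255
grasp_force: 60.0
```

Call:
apply_moves(
  rows=[
    [[0,0,0],[0,0,0],0.4],
    [[0,0,0],[0,0,0],0.6],
    [[0,0,0],[0,0,0],0.8],
    [[0,0,0],[0,0,0],1],
    [[0,0,0],[0,0,0],1],
    [[0,0,0],[0,0,0],1],
    [[0,0,-0.2],[0,0,0],1],
    [[0,0,-0.6],[0,0,0],1],
    [[0,0,-1],[0,0,0],1],
  ],
)

```text
time: 15.5
ee_pos: [0.6124, 0.0213, 0.2474]
tcp_rot: [-179.9, -0.0, 94.9]
wrist_force: [0.8, -0.4, -0.3]
opening: 0.0855
grasp_force: 0.0
```

Call:
apply_moves(
  rows=[
    [[0.2,-0.2,0],[0,0,0],1],
    [[0.4,-0.5,0],[0,0,0],1],
    [[0.6,-0.8,0],[0,0,0],1],
  ],
)

```text
time: 15.8
ee_pos: [0.5273, 0.0746, 0.2469]
tcp_rot: [180.0, -0.0, 94.9]
wrist_force: [-0.4, 0.5, -0.2]
opening: 0.0849
grasp_force: 0.0
```

Call:
apply_moves(
  rows=[
    [[0.25,-0.3,0],[0,0,0],1],
    [[0.5,-0.6,0],[0,0,0],1],
    [[0.57,-0.75,0],[0,0,0],1],
    [[0.57,-0.75,0],[0,0,0],1],
    [[0.57,-0.75,0],[0,0,0],1],
    [[0.57,-0.75,0],[0,0,0],1],
  ],
)

```text
time: 16.4
ee_pos: [0.4492, 0.1243, 0.2468]
tcp_rot: [180.0, 0.0, 94.9]
wrist_force: [0.6, -0.6, -0.1]
opening: 0.0851
grasp_force: 0.0
```

Run:
```python
from h import *
p,d,P=world("top")
R=np.zeros((400,640),bool);R[140:285,310:400]=1
blobs("top",R&(P[...,2]>.09)&(P[...,2]<.12),P,8,.107)
```

```text
top [360.9 167.4] 212 med [ 0.6193 -0.0586  0.1064] ray [ 0.6187 -0.0582  0.107 ]
top [324.6 170.2] 126 med [0.6128 0.0199 0.1068] ray [0.6125 0.0207 0.107 ]
top [384.2 238.3] 30 med [ 0.4654 -0.1082  0.0957] ray [ 0.4645 -0.1071  0.107 ]
```

Call:
apply_moves(
  rows=[
    [[0,0,0.3],[0,0,0],1],
    [[0,0,0.7],[0,0,0],1],
    [[0,0,1],[0,0,0],1],
  ],
)

```text
time: 16.75
ee_pos: [0.4487, 0.1241, 0.1446]
tcp_rot: [-179.9, 0.0, 94.8]
wrist_force: [0.4, -0.3, -1.1]
opening: 0.0855
grasp_force: 0.0
```

Call:
apply_moves(
  rows=[
    [[0,0,0.12],[0,0,0],1],
    [[0,0,0.12],[0,0,0],1],
    [[0,0,0.12],[0,0,0],0.5],
    [[0,0,0.12],[0,0,0],0.5],
    [[0,0,0.12],[0,0,0],0.5],
    [[0,0,0.12],[0,0,0],0.08],
    [[0,0,0.12],[0,0,0],0.08],
    [[0,0,0.12],[0,0,0],0.08],
    [[0,0,0.12],[0,0,0],0.08],
    [[0,0,0.12],[0,0,0],0.08],
    [[0,0,0.12],[0,0,0],0.08],
  ],
)

```text
time: 17.85
ee_pos: [0.4487, 0.1248, 0.1356]
tcp_rot: [179.9, -0.0, 94.9]
wrist_force: [-1.7, -0.7, 5.8]
opening: 0.0184
grasp_force: 58.5
```

Call:
apply_moves(
  rows=[
    [[0,0,-0.1],[0,0,0],0.08],
    [[0,0,-0.35],[0,0,0],0.08],
    [[0,0,-0.7],[0,0,0],0.08],
    [[0,0,-1],[0,0,0],0.08],
  ],
)

```text
time: 18.25
ee_pos: [0.4482, 0.1246, 0.2366]
tcp_rot: [-180.0, 0.0, 94.9]
wrist_force: [0.7, 0.1, -1.9]
opening: 0.0185
grasp_force: 58.8
```

Call:
apply_moves(
  rows=[
    [[-0.04,0.1,-0.2],[0,0,0],0.08],
    [[-0.1,0.3,-0.3],[0,0,0],0.08],
    [[-0.15,0.55,-0.3],[0,0,0],0.08],
    [[-0.2,0.8,-0.3],[0,0,0],0.08],
  ],
)

```text
time: 18.65
ee_pos: [0.5308, 0.1114, 0.2658]
tcp_rot: [179.9, -0.0, 94.9]
wrist_force: [0.3, 1.1, -1.1]
opening: 0.0181
grasp_force: 58.9
```

Call:
apply_moves(
  rows=[
    [[-0.08,0.3,0],[0,0,0],0.08],
    [[-0.14,0.55,0],[0,0,0],0.08],
    [[-0.18,0.7,0],[0,0,0],0.08],
    [[-0.18,0.75,0],[0,0,0],0.08],
    [[-0.18,0.75,0],[0,0,0],0.08],
    [[-0.18,0.75,0],[0,0,0],0.08],
    [[-0.18,0.75,0],[0,0,0],0.08],
    [[-0.18,0.75,0],[0,0,0],0.08],
  ],
)

```text
time: 19.45
ee_pos: [0.6056, 0.1002, 0.2654]
tcp_rot: [180.0, -0.0, 94.9]
wrist_force: [0.3, 0.6, -2.8]
opening: 0.0185
grasp_force: 59.0
```

Call:
apply_moves(
  rows=[
    [[0,0,0.2],[0,0,0],0.08],
    [[0,0,0.5],[0,0,0],0.08],
    [[0,0,0.8],[0,0,0],0.08],
    [[0,0,1],[0,0,0],0.08],
    [[0,0,1],[0,0,0],0.08],
  ],
)

```text
time: 19.95
ee_pos: [0.6045, 0.0999, 0.1619]
tcp_rot: [-179.7, 0.0, 94.9]
wrist_force: [0.2, 0.1, -1.9]
opening: 0.0184
grasp_force: 59.0
```

Call:
apply_moves(
  rows=[
    [[0,0,0.06],[0,0,0],0.08],
    [[0,0,0.11],[0,0,0],0.08],
    [[0,0,0.15],[0,0,0],0.08],
    [[0,0,0.16],[0,0,0],0.08],
    [[0,0,0.17],[0,0,0],0.08],
    [[0,0,0.18],[0,0,0],0.08],
    [[0,0,0.18],[0,0,0],0.08],
    [[0,0,0.18],[0,0,0],0.08],
  ],
)

```text
time: 20.75
ee_pos: [0.6063, 0.1, 0.1477]
tcp_rot: [179.9, -0.0, 94.9]
wrist_force: [-2.7, -0.3, 4.9]
opening: 0.0184
grasp_force: 59.7
```

Call:
apply_moves(
  rows=[
    [[0,0,0],[0,0,0],0.4],
    [[0,0,0],[0,0,0],0.6],
    [[0,0,0],[0,0,0],0.8],
    [[0,0,0],[0,0,0],1],
    [[0,0,0],[0,0,0],1],
    [[0,0,0],[0,0,0],1],
    [[0,0,-0.2],[0,0,0],1],
    [[0,0,-0.6],[0,0,0],1],
    [[0,0,-1],[0,0,0],1],
  ],
)

```text
time: 21.65
ee_pos: [0.6057, 0.0999, 0.2474]
tcp_rot: [-179.9, 0.0, 94.9]
wrist_force: [0.6, 0.1, 0.5]
opening: 0.0855
grasp_force: 0.0
```

Call:
apply_moves(
  rows=[
    [[-0.2,-0.1,0],[0,0,0],1],
    [[-0.5,-0.3,0],[0,0,0],1],
    [[-0.8,-0.6,0],[0,0,0],1],
    [[-0.98,-0.79,0],[0,0,0],1],
  ],
)

```text
time: 22.05
ee_pos: [0.5344, -0.0059, 0.247]
tcp_rot: [-180.0, 0.0, 94.8]
wrist_force: [0.0, -0.5, 0.7]
opening: 0.0854
grasp_force: 0.0
```

Call:
apply_moves(
  rows=[
    [[-0.3,-0.3,0],[0,0,0],1],
    [[-0.6,-0.6,0],[0,0,0],1],
    [[-0.9,-0.8,0],[0,0,0],1],
    [[-0.97,-0.8,0],[0,0,0],1],
    [[-0.97,-0.8,0],[0,0,0],1],
    [[-0.97,-0.8,0],[0,0,0],1],
    [[-0.97,-0.8,0],[0,0,0],1],
  ],
)

```text
time: 22.75
ee_pos: [0.4648, -0.107, 0.2467]
tcp_rot: [-180.0, -0.0, 94.9]
wrist_force: [-0.4, 0.1, -0.5]
opening: 0.0856
grasp_force: 0.0
```

Call:
apply_moves(
  rows=[
    [[-0.012,0,0.3],[0,0,0],1],
    [[-0.012,0,0.7],[0,0,0],1],
    [[-0.012,0,1],[0,0,0],1],
  ],
)

```text
time: 23.05
ee_pos: [0.4644, -0.108, 0.1447]
tcp_rot: [-179.9, -0.0, 95.0]
wrist_force: [-1.3, 0.6, 0.2]
opening: 0.0854
grasp_force: 0.0
```

Call:
apply_moves(
  rows=[
    [[0,0,0.12],[0,0,0],1],
    [[0,0,0.12],[0,0,0],1],
    [[0,0,0.12],[0,0,0],0.5],
    [[0,0,0.12],[0,0,0],0.5],
    [[0,0,0.12],[0,0,0],0.5],
    [[0,0,0.12],[0,0,0],0.03],
    [[0,0,0.12],[0,0,0],0.03],
    [[0,0,0.12],[0,0,0],0.03],
    [[0,0,0.12],[0,0,0],0.03],
    [[0,0,0.12],[0,0,0],0.03],
    [[0,0,0.12],[0,0,0],0.03],
    [[0,0,0.12],[0,0,0],0.03],
  ],
)

```text
time: 24.25
ee_pos: [0.4645, -0.1091, 0.1354]
tcp_rot: [180.0, 0.0, 94.9]
wrist_force: [-1.5, -0.3, 4.6]
opening: 0.0124
grasp_force: 58.4
```

Call:
apply_moves(
  rows=[
    [[0,0,-0.1],[0,0,0],0.03],
    [[0,0,-0.35],[0,0,0],0.03],
    [[0,0,-0.7],[0,0,0],0.03],
    [[0,0,-1],[0,0,0],0.03],
  ],
)

```text
time: 24.65
ee_pos: [0.4642, -0.109, 0.2366]
tcp_rot: [-180.0, -0.0, 94.9]
wrist_force: [0.7, 0.4, -1.9]
opening: 0.0124
grasp_force: 58.6
```

Call:
apply_moves(
  rows=[
    [[0.1,0.05,-0.2],[0,0,0],0.03],
    [[0.3,0.15,-0.4],[0,0,0],0.03],
    [[0.6,0.3,-0.4],[0,0,0],0.03],
    [[0.92,0.53,-0.4],[0,0,0],0.03],
  ],
)

```text
time: 25.05
ee_pos: [0.5095, -0.0122, 0.2764]
tcp_rot: [179.9, 0.0, 94.8]
wrist_force: [0.8, -0.9, -1.9]
opening: 0.0125
grasp_force: 58.7
```

Call:
apply_moves(
  rows=[
    [[0.3,0.2,0],[0,0,0],0.03],
    [[0.6,0.4,0],[0,0,0],0.03],
    [[0.92,0.53,0],[0,0,0],0.03],
  ],
)

```text
time: 25.35
ee_pos: [0.5551, 0.0847, 0.2748]
tcp_rot: [-180.0, 0.0, 94.9]
wrist_force: [0.3, -0.3, -2.4]
opening: 0.012
grasp_force: 58.7
```

Call:
apply_moves(
  rows=[
    [[0.3,0.2,0],[0,0,0],0.03],
    [[0.6,0.4,0],[0,0,0],0.03],
    [[0.82,0.5,0],[0,0,0],0.03],
    [[0.91,0.53,0],[0,0,0],0.03],
    [[0.91,0.53,0],[0,0,0],0.03],
    [[0.91,0.53,0],[0,0,0],0.03],
    [[0.91,0.53,0],[0,0,0],0.03],
    [[0.91,0.53,0],[0,0,0],0.03],
  ],
)

```text
time: 26.15
ee_pos: [0.5993, 0.1775, 0.2753]
tcp_rot: [180.0, -0.0, 94.8]
wrist_force: [0.0, -0.2, -1.6]
opening: 0.0125
grasp_force: 58.8
```

Call:
apply_moves(
  rows=[
    [[0.02,0,0.2],[0,0,0],0.03],
    [[0.02,0,0.5],[0,0,0],0.03],
    [[0.02,0,0.8],[0,0,0],0.03],
    [[0.02,0,1],[0,0,0],0.03],
    [[0.02,0,1],[0,0,0],0.03],
  ],
)

```text
time: 26.65
ee_pos: [0.5979, 0.1795, 0.1719]
tcp_rot: [-179.7, 0.1, 94.8]
wrist_force: [0.3, -0.0, -2.0]
opening: 0.0122
grasp_force: 58.8
```

Call:
apply_moves(
  rows=[
    [[0,0,0.08],[0,0,0],0.03],
    [[0,0,0.16],[0,0,0],0.03],
    [[0,0,0.22],[0,0,0],0.03],
    [[0,0,0.25],[0,0,0],0.03],
    [[0,0,0.26],[0,0,0],0.03],
    [[0,0,0.27],[0,0,0],0.03],
    [[0,0,0.28],[0,0,0],0.03],
    [[0,0,0.28],[0,0,0],0.03],
    [[0,0,0.28],[0,0,0],0.03],
  ],
)

```text
time: 27.55
ee_pos: [0.5994, 0.1806, 0.1475]
tcp_rot: [180.0, -0.0, 94.9]
wrist_force: [-1.3, -0.4, 3.1]
opening: 0.0124
grasp_force: 59.3
```

Contact; release, lift and back away.

Call:
apply_moves(
  rows=[
    [[0,0,0],[0,0,0],0.3],
    [[0,0,0],[0,0,0],0.6],
    [[0,0,0],[0,0,0],0.8],
    [[0,0,0],[0,0,0],1],
    [[0,0,0],[0,0,0],1],
    [[0,0,0],[0,0,0],1],
    [[0,0,0],[0,0,0],1],
    [[0,0,-0.2],[0,0,0],1],
    [[0,0,-0.6],[0,0,0],1],
    [[0,0,-1],[0,0,0],1],
  ],
)

```text
time: 28.55
ee_pos: [0.5988, 0.1804, 0.2475]
tcp_rot: [-179.9, 0.0, 94.9]
wrist_force: [0.9, 1.1, 0.8]
opening: 0.0851
grasp_force: 0.0
```

Call:
apply_moves(
  rows=[
    [[0,-0.3,0],[0,0,0],1],
    [[0,-0.7,0],[0,0,0],1],
    [[0,-1,0],[0,0,0],1],
  ],
)

```text
time: 28.85
ee_pos: [0.4982, 0.1718, 0.2471]
tcp_rot: [180.0, -0.0, 94.9]
wrist_force: [0.6, 0.7, 0.2]
opening: 0.0854
grasp_force: 0.0
```

Call:
apply_moves(
  rows=[
    [[0,-0.4,-0.2],[0,0,0],1],
    [[0,-0.8,-0.4],[0,0,0],1],
    [[0,-1,-0.5],[0,0,0],1],
    [[0,-1,-0.5],[0,0,0],1],
    [[0,-1,-0.5],[0,0,0],1],
  ],
)

```text
time: 29.35
ee_pos: [0.4002, 0.1636, 0.2972]
tcp_rot: [179.9, -0.0, 94.9]
wrist_force: [0.8, -0.9, -0.0]
opening: 0.0853
grasp_force: 0.0
```

Run:
```python
from h import *
p,d,P=world("top")
R=np.zeros((400,640),bool);R[140:205,240:400]=1
blobs("top",R&(P[...,2]>.09)&(P[...,2]<.12),P,8,.107)
p,d,P=world("side")
cv2.imwrite("pics/s2.png",cv2.resize(p[90:310,200:440,::-1],None,fx=2.7,fy=2.7,interpolation=cv2.INTER_CUBIC))
```

```text
top [360.8 167.5] 213 med [ 0.6191 -0.0584  0.1069] ray [ 0.6186 -0.0582  0.107 ]
top [324.7 170.3] 128 med [0.6129 0.0199 0.1066] ray [0.6123 0.0205 0.107 ]
top [288.5 173.4] 77 med [0.6061 0.1002 0.1069] ray [0.6055 0.0994 0.107 ]
top [251.7 176.6] 41 med [0.5994 0.1805 0.1066] ray [0.5986 0.1793 0.107 ]
```

View pics/s2.png

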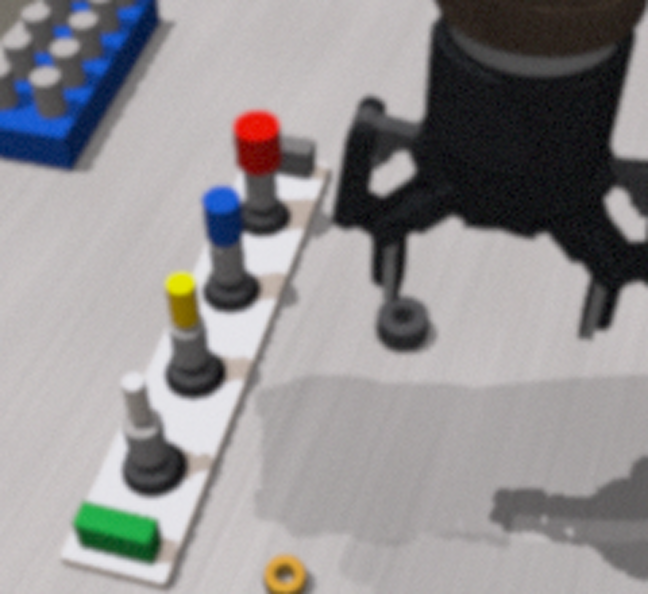

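All four stand upright on their marks in the order white (150,470), yellow (195,370), blue (230,290), red (265,215), counting from the green block. Each is within about 2 mm, and the gripper is clear.

```bash
python3 -c "
from workcell import bot
print(bot.job_done())"
```

```text
the job is handed in; nothing more can be done
None
```

The job is handed in: the white, yellow, blue and red punches stand upright in that order from the green block, each measured within about 2 mm of its mark's centre, after about 29 s of the 99 s allowed; the hand-in call returned no verdict.

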